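# Wind the strip bay up, ease it off the stop and lock its height

### The job

Raise the strip bay: crank the jack's handwheel clockwise (seen from above) until you feel it come up against its stop, then back it off a quarter turn so the screw does not bind, and leave the wheel there. Then lock the height: lift the red guard on the switch box, flip the toggle beneath it over to its other side, away from the guard's lift tab, and let the guard drop shut. Leave the flask, binoculars, stopwatch and ruler where they are, upright as they stand.

Things in the scene. Friction and masses are not known exactly. Their poses are not given: they have to be found in the camera images.
- jack: Fixed jack: grey gearbox 130 x 130 x 58 mm high, origin at the centre of its underside, on the table; the handwheel's vertical axis passes through it. Behind it (0.13 to 0.33 m to +x of this body) is the aluminium strip bay tray, 200 mm wide, which the wheel raises 19 mm a turn; it stays below 0.19 m. The jack stands left or right.
- wheel_hub (a point): Centre of the black 3-spoke handwheel, on its axis, at the top of the hub, 89 mm above the table. The wheel lies level; rim 132 mm across its outside, top of the rim 89 mm above the table.
- crank_grip (a point): Grip point of the red upright crank handle on the wheel's rim: a cylinder 20 mm across and 50 mm tall (from 93 to 143 mm above the table), 60 mm from the wheel's axis. The point is on the handle's axis, 120 mm above the table. The handle spins freely on its own axis, so a gripper may hold it and go round in a circle without turning.
- jack_wheel (a joint): Handwheel angle in rad, growing as the wheel turns clockwise seen from above (bay rises). The start reading varies; the upper stop is rigid and lies 7 to 11.7 rad (1.1 to 1.9 turns) beyond the start. Its place is not marked: feel it. The wheel needs about 0.12 N m (2 N at the handle) to turn and stays where it is left.
- switchbox: Fixed grey switch box 140 (x) x 85 (y) x 50 mm high, origin at the centre of its underside, on the table. The guard's lift tab points to -x of this body, its hinge is at the +x end. It may stand on the left or the right of the table.
- guard_hinge (a point): Middle of the guard's hinge axis, which lies along the switch box's y, 58 mm above the table, 45 mm to +x of the box's origin. Does not move.
- guard_tab (a point): Grip point on the red guard's lift tab, a level bar 10 x 10 mm in section, 44 mm long, sticking out of the guard's top at its -x end; on the bar's centreline, 31 mm out from the hood, 12 mm from the bar's end. Shut: 92 mm above the table, 96 mm to -x of the hinge and 34 mm above it. Pinch it across (fingers closing along the box's y) and follow the hinge's arc; it can pivot between the fingers.
- guard (a joint): Guard angle in rad: 0 shut, grows as the tab end lifts up and over the hinge, 1.9 at most. The guard is a red hood 65 x 42 x 36 mm over the toggle, open at its -x end. A weak spring and its weight shut it, slowed by a damper: let go at 1.7 it sinks to 1.35 in about 2 s, 1.0 in 4 s and is shut in 8 s; lifting takes 1 to 3 N at the tab. It may be lifted again.
- toggle_pivot (a point): Foot of the toggle lever, where it pivots about the box's y axis: 11 mm to +x of the box's origin, 52 mm above the table.
- toggle_tip (a point): Centre of the 11 mm ball at the end of the steel toggle lever (8 mm thick), 26 mm from its pivot. At the start it leans 0.45 rad to -x of the box, under the guard.
- toggle (a joint): Toggle angle in rad: 0 as at the start (leaning to -x of the box), 0.45 upright, 0.9 fully over, leaning to +x of the box towards the hinge. Pushed at the ball with about 1 N; stays where it is left.
- flask_center (a point): Bystander: stainless steel flask standing upright, 66 mm across, 190 mm tall; point at its centre, half-way up.
- binoculars_center (a point): Bystander: black binoculars standing on end, 110 (its y) x 48 mm (its x), 140 mm tall; point at the centre, half-way up.
- stopwatch: Bystander: yellow stopwatch lying flat, 58 mm across with a crown on its +x side, 16 mm thick; origin at the centre of its underside.
- ruler: Bystander: clear acrylic ruler lying flat, 160 (x) x 30 x 4 mm; origin at the centre of its underside.
Not all that is in view belongs to the job. Leave any yellow look-alike of the part that bears flask_center alone.

How it is judged:
By the outcome, as a careful person would: the job done as asked, in the order asked, and still so for the second after the job is handed in, with the robot touching nothing.
It also fails if it takes over 72 s, if anything falls off the work surface, if the arm or the gripper's body presses on something with over 40 N, if the wrist force passes 120 N, or if a joint passes its speed limit or range.

### The arm

A 6-joint arm with a two-finger parallel gripper is mounted at the origin on the work surface. World frame = base frame: x ahead of the robot, y to its left, z up, the work surface at z = 0. Lengths are in m, angles in rad, forces in N, time in s.
With the tool pointing down it reaches from about 0.25 to 0.775 m from the base axis. Payload 4 kg.
Tool frame: the origin (TCP) lies where the fingers leave the gripper's body, on its centre line; the fingertips stand 97 mm ahead of it and the grasp point (between the pads) lies 78 mm ahead of it; z points along the fingers, y is the line along which they close (so a half turn about z gives the same grasp; the last joint's range is limited). The gripper opens to 94 mm and grips with 3 to 60 N. Pads are 16 mm wide; open, the fingers measure 119 mm over their backs; the gripper's body (75 mm by 177 mm) begins 78 mm behind the grasp point.
Start: joints at [1.088, 0.087, 1.371, -0, 1.684, -0.103], TCP at [0.204, 0.511, 0.303] pointing down, gripper open.
Joint ranges: [-3.1, 3.1], [-0.76, 2.03], [0.27, 2.55], [-1.08, 4.22], [0.17, 2.65], [-2.57, 2.57]. Speed limits (rad/s): [2.79, 2.79, 3.14, 3.14, 3.14, 3.14].

### API

Orientations are given as [roll, pitch, yaw] about the fixed x, y, z axes, in that order (R = Rz(yaw) Ry(pitch) Rx(roll)).
In Python, from bench import robot, eyes gives the robot as it stands. The module is installed in compiled form; this text tells all that it offers.
- The arm moves only by the tool carry_out, never from a script. Its argument "deltas" is a list of rows, each an object of numbers: "dx", "dy", "dz": the shift along the tool's x, y, z each as a share of 0.02 m, from -1 to 1; "wx", "wy", "wz": the turn, a rotation vector about the tool's x, y, z each as a share of 0.12 rad, from -1 to 1; "gripper": the closure in counts, from 0 (fully open) to 255 (shut). In form: [{"dx": .., "dy": .., "dz": .., "wx": .., "wy": .., "wz": .., "gripper": ..}, ...]. A call has 1 to 20 rows; each row shifts and turns the commanded pose from where the row before left it, along the tool's axes as they then stand; what a row does not reach is not made up. A row lasts 1/12 s, in which the tool goes at most 41.7 mm and 7.16 degrees, less where a joint would pass 70% of its speed; a pose out of reach is approached as far as the arm can. A call with a number of a shift or a turn outside -1 to 1 is refused whole. A call with a gripper value outside its range is refused whole. The fingers move at their own pace and stop on an object; the grip force is fixed at half the most. Time passes only in rows, so rows that do not move let the fingers close. It gives the time, the measured TCP pose, the force, the opening and the grip force at its end, in the units of the state.
- robot.get_obs(): the state, without advancing time (a new reading comes with each control period).
- eyes.snapshot(name): name is "scene" or "top" or "wrist"; returns the picture (400x640x3 uint8, red, green, blue); there is no depth.
- eyes.get_calibration(name): a dict with "fovy" (degrees; the focal length in pixels is half the picture's height over the tangent of half this angle, whatever the lens; pixels are square), "cx", "cy" (the principal point, pixels), "R" (3x3) and "t" (3): a world point X has camera coordinates R X + t. Camera axes: x right, y down, z forward; pixel columns grow to the right and rows downward; lengths in m; the calibration is good to about 2 mm. A picture is of the moment at which its call begins: read the wrist's pose just before it. get_calibration takes no time and is no camera call; for the wrist camera it gives the pose at the moment of the call.
- robot.close_job(): hands the job in; it is judged then, once.
The state is a dict: "time": time; "joint_positions": joint angles; "qvel": joint speeds; "joint_torque": joint torques, N m; "tool_pos": TCP position; "ee_rot": TCP orientation; "wrist_force": force on the tool from outside, world axes, zero at the start; "wrist_torque": the same for the moment, N m; "width": finger opening in m; "finger_force": force on a finger pad.
Only numpy, scipy, OpenCV 4.12 (cv2) and the standard library are available. Lean on these libraries where they do the work, as an engineer would, in place of code of your own. Each camera call takes 0.05 s, during which the arm holds its last target. There are 200 camera calls.

## Working session

There is one attempt and no reset: what is moved stays moved. The work goes in short steps, Python scripts to look and compute and a tool call to move; the robot and the scene stay as the last step left them, time stands still between calls to the robot, and variables do not carry over. Pictures are saved under pics/ and viewed, at most 10 in all, crops included, and the job is handed in when it is done.

Besides the shell and the picture viewer there is one more tool, called after "Call:" in YAML: its name, and indented under it one key for each argument. carry_out: Moves the arm, as the interface text tells. Shift numbers are shares of 0.02 m and turn numbers shares of 0.12 rad, none past 1 either way. Its arguments: {"type":"object","properties":{"deltas":{"type":"array","items":{"type":"object","properties":{"dx":{"type":"number"},"dy":{"type":"number"},"dz":{"type":"number"},"wx":{"type":"number"},"wy":{"type":"number"},"wz":{"type":"number"},"gripper":{"type":"number"}}}}},"required":["deltas"]}

```bash
mkdir -p pics
python3 - <<'E'
from bench import robot, eyes
import cv2
for n in ("scene","top"):
    im=eyes.snapshot(n); cv2.imwrite(f"pics/{n}0.png",im[:,:,::-1])
    c=eyes.get_calibration(n); print(n,c)
o=robot.get_obs(); print({k:o[k] for k in("time","tool_pos","ee_rot","wrist_force","width")})
E
```

```text
scene {'fovy': 51.27415392943282, 'cx': 318.3057885207172, 'cy': 198.38024874498538, 'R': array([[ 0.69473236,  0.71921432, -0.00881512],
       [ 0.41476857, -0.41060247, -0.81201764],
       [-0.58763423,  0.5604787 , -0.58356631]]), 't': array([-0.37798715, -0.17843575,  1.20843978])}
top {'fovy': 43.22522886258272, 'cx': 330.767596298045, 'cy': 200.75980078029878, 'R': array([[-0.00235998, -0.99996235, -0.00835093],
       [-0.98348782,  0.00383212, -0.18093374],
       [ 0.18095893,  0.00778604, -0.98345983]]), 't': array([-0.01521261,  0.56940705,  1.12146322])}
{'time': 0.1, 'tool_pos': array([0.20376095, 0.51055672, 0.30164507]), 'ee_rot': array([-3.13964842e+00, -2.13903871e-04,  2.76183000e+00]), 'wrist_force': array([0.03210554, 0.17344164, 0.04100561]), 'width': 0.09394888378345652}
```

View pics/scene0.png

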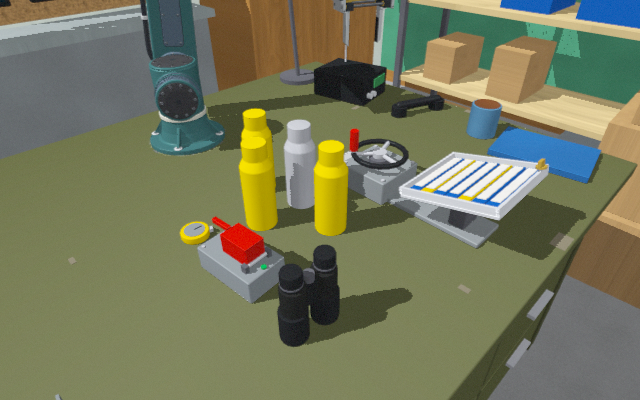

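View pics/top0.png

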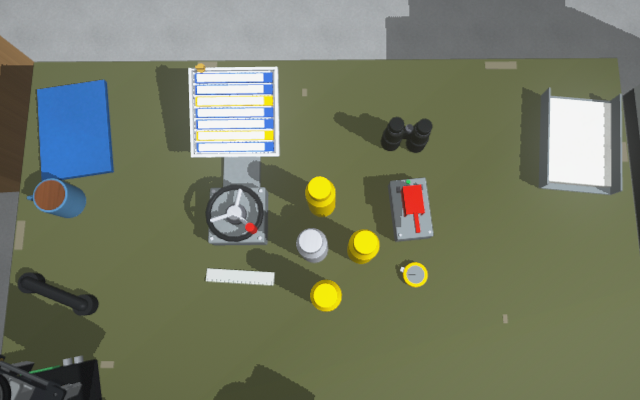

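The top view shows the jack on the left: hub ~(234,212), red crank ~(251,228). The switch box is on the right: hood ~(413,199), tab end ~(418,230), pointing down the picture (-x). The steel flask is the grey one at (312,243). The three yellow bottles (320,195), (364,245) and (326,296) are look-alikes to leave alone. Next I'll measure.

```bash
cat > h.py <<'E'
import numpy as np, cv2
from bench import robot, eyes
def ray(n,p):
    c=eyes.get_calibration(n); f=200/np.tan(np.radians(c["fovy"]/2))
    d=c["R"].T@np.array([(p[0]-c["cx"])/f,(p[1]-c["cy"])/f,1]); o=-c["R"].T@c["t"]; return o,d
def at(n,p,z):
    o,d=ray(n,p); return o+d*(z-o[2])/d[2]
def blobs(m,amin=15):
    cs,_=cv2.findContours(m.astype(np.uint8),0,cv2.CHAIN_APPROX_NONE)
    return [c for c in cs if cv2.contourArea(c)>amin]
E
python3 - <<'E'
from h import *
np.set_printoptions(precision=4,suppress=True)
im=cv2.imread("pics/top0.png").astype(int); b,g,r=im[...,0],im[...,1],im[...,2]
red=(r>120)&(g<60)&(b<60)
for c in blobs(red):
    (u,v),s,a=cv2.minAreaRect(c); print("red",cv2.contourArea(c),u,v,s,a,cv2.boundingRect(c), at("top",(u,v),.118),at("top",(u,v),.143))
    if cv2.contourArea(c)>200:
        p=c[:,0,:]; 
        for y in range(p[:,1].min(),p[:,1].max()+1,3):
            xs=np.where(red[y,380:440])[0]+380; print(y,xs.min(),xs.max())
blk=(im.max(2)<55); blk[:175]=0;blk[250:]=0;blk[:,:195]=0;blk[:,275:]=0
for c in blobs(blk,300):
    e=cv2.fitEllipse(cv2.convexHull(c)); print("rim",e,at("top",e[0],.085))
# box top grey
gry=(im.max(2)-im.min(2)<25)&(im.max(2)>70)&(im.max(2)<190)
m=(gry|red); m[:,:380]=0;m[:,445:]=0;m[:165]=0;m[250:]=0
m=cv2.morphologyEx(m.astype(np.uint8),cv2.MORPH_CLOSE,np.ones((5,5)))
for c in blobs(m,400):
    bx=cv2.boxPoints(cv2.minAreaRect(c)); print("box",bx.tolist()); print(np.array([at("top",q,.05) for q in bx]))
yel=(r>150)&(g>130)&(b<60)
for c in blobs(yel,300):
    (u,v),rr=cv2.minEnclosingCircle(c);print("yel",u,v,rr,at("top",(u,v),.15),cv2.boundingRect(c))
print("flask",at("top",(311,240),.19))
E
python3 - <<'E'
import cv2
im=cv2.imread("pics/top0.png");a=im[160:320,190:450];cv2.imwrite("pics/crop.png",cv2.resize(a,(780,480),interpolation=cv2.INTER_CUBIC))
E
```

```text
red 69.0 250.80001831054688 227.9000244140625 (11.180339813232422, 8.049844741821289) 26.56505012512207 (246, 223, 11, 11) [0.4979 0.1564 0.118 ] [0.4947 0.1522 0.143 ]
red 513.5 414.1048278808594 208.28604125976562 (46.32337951660156, 18.23859214782715) 82.40535736083984 (403, 185, 21, 47) [ 0.5398 -0.1993  0.118 ] [ 0.5356 -0.1953  0.143 ]
185 416 420
188 403 420
191 403 420
194 403 421
197 404 421
200 404 422
203 405 422
206 405 423
209 405 423
212 406 423
215 414 417
218 415 417
221 415 418
224 416 418
227 416 418
230 416 419
box [[376.3658447265625, 176.2926788330078], [426.30487060546875, 170.74391174316406], [433.719482421875, 237.4756317138672], [383.78045654296875, 243.02439880371094]]
[[ 0.6277 -0.1241  0.05  ]
 [ 0.6405 -0.2417  0.05  ]
 [ 0.4832 -0.2529  0.05  ]
 [ 0.4708 -0.1382  0.05  ]]
yel 326.1559753417969 295.3921203613281 15.86496353149414 [ 0.3535 -0.0078  0.15  ] (311, 280, 31, 32)
yel 415.0 274.1458435058594 12.510936737060547 [ 0.3963 -0.1916  0.15  ] (403, 262, 25, 25)
yel 363.6908264160156 246.20993041992188 16.875110626220703 [ 0.4544 -0.0864  0.15  ] (350, 230, 30, 34)
yel 322.0 195.5 20.13092041015625 [0.5628 0.0009 0.15  ] (306, 176, 30, 40)
flask [0.4636 0.022  0.19  ]
```

View pics/crop.png

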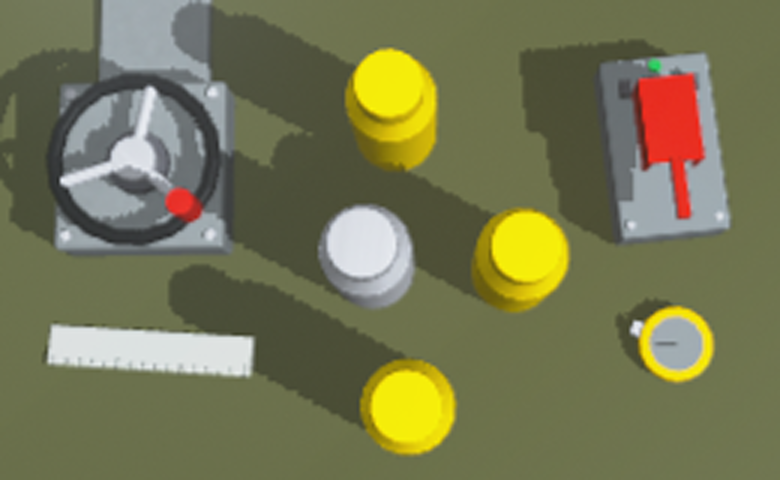

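Run:
```python
from h import *
np.set_printoptions(precision=4,suppress=True)
im=cv2.imread("pics/top0.png").astype(int); b,g,r=im[...,0],im[...,1],im[...,2]
m=(im.max(2)<70)&(im.max(2)-im.min(2)<14); m[:178]=0;m[248:]=0;m[:,:200]=0;m[:,268:]=0
cs=blobs(m,20); c=max(cs,key=lambda c:cv2.boundingRect(c)[2]*cv2.boundingRect(c)[3]); e=cv2.fitEllipse(cv2.convexHull(c)); print(e)
H=at("top",e[0],.087); print("hub",H,"alt",at("top",(234.5,212.8),.087))
G=at("top",(250.8,227.9),.12);G2=at("top",(250.8,227.9),.143); print("grip",G,G2,np.linalg.norm((G-H)[:2]),np.linalg.norm((G2-H)[:2]))
red=((r>100)&(r>2*g)&(r>2*b)); red[:,:380]=0
# hood sides: fit rows 190-211
ys=np.arange(190,212);L=[np.where(red[y])[0].min() for y in ys];R=[np.where(red[y])[0].max() for y in ys]
mid=(np.array(L)+R)/2
A=at("top",(np.polyval(np.polyfit(ys,mid,1),190),190),.094);B=at("top",(np.polyval(np.polyfit(ys,mid,1),211),211),.094)
print("hood yaw",np.degrees(np.arctan2(*(A-B)[[1,0]])))
yt=np.arange(216,231);mt=[np.where(red[y])[0].mean() for y in yt];pt=np.polyfit(yt,mt,1)
v=np.where(red)[0].max()+.5;E=at("top",(np.polyval(pt,v),v),.094);S=at("top",(np.polyval(pt,214),214),.094)
print("tab end",v,E,"start",S,np.linalg.norm(E-S),"yaw",np.degrees(np.arctan2(*(S-E)[[1,0]])))
# corners of box top by eye from crop (crop/3 + offset)
for p in [(598,62),(707,55),(729,228),(620,243)]: print("box",at("top",(p[0]/3+190,p[1]/3+160),.05))
for n,p in dict(y1=(387,85),y2=(527,245),y3=(407,405),fl=(363,240)).items(): print(n,at("top",(p[0]/3+190,p[1]/3+160),.19))
im=cv2.imread("pics/scene0.png").astype(int); b,g,r=im[...,0],im[...,1],im[...,2]
rs=(r>100)&(r>2*g)&(r>2*b); rs[:120]=0;rs[160:]=0;rs[:,:345]=0;rs[:,362:]=0
c=max(blobs(rs),key=cv2.contourArea);x,y,w,h=cv2.boundingRect(c);o,d=ray("scene",(x+w/2-.5,y+h/2-.5));o2,d2=ray("top",(250.8,227.9))
t=np.linalg.lstsq(np.c_[d,-d2],o2-o,rcond=None)[0];print("crank 2view",o+d*t[0],o2+d2*t[1],(x,y,w,h), at("scene",(x+w/2-.5,y+h/2-.5),.118))
```

```text
((233.8500518798828, 212.92543029785156), (55.61325454711914, 57.870750427246094), 71.42528533935547)
hub [0.5359 0.2006 0.087 ] alt [0.5362 0.1991 0.087 ]
grip [0.4977 0.156  0.12  ] [0.4947 0.1522 0.143 ] 0.0587593745552892 0.06362773769305059
hood yaw 5.198246344675477
tab end 232.5 [ 0.4895 -0.2101  0.094 ] start [ 0.5309 -0.2054  0.094 ] 0.041675673055328565 yaw 6.581143255070526
box [ 0.617  -0.1543  0.05  ]
box [ 0.6223 -0.2395  0.05  ]
box [ 0.4866 -0.2514  0.05  ]
box [ 0.4753 -0.1678  0.05  ]
y1 [0.57  0.006 0.19 ]
y2 [ 0.4599 -0.0882  0.19  ]
y3 [ 0.3544 -0.0075  0.19  ]
fl [0.4636 0.022  0.19  ]
crank 2view [0.4984 0.1569 0.1168] [0.4981 0.1566 0.1167] (350, 129, 9, 23) [0.4998 0.1553 0.118 ]
```

Call:
carry_out:
  deltas:
    - {"wz":-0.79,"gripper":0}
    - {"wz":-0.79}
    - {"wz":-0.79}
    - {"wz":-0.8}
    - {"dx":-0.82,"dy":-0.98}
    - {"dx":-0.82,"dy":-0.98}
    - {"dx":-0.82,"dy":-0.98}
    - {"dx":-0.82,"dy":-0.98}
    - {"dx":-0.82,"dy":-0.98}
    - {"dx":-0.82,"dy":-0.98}
    - {"dx":-0.82,"dy":-0.98}
    - {"dx":-0.82,"dy":-0.98}
    - {"dx":-0.82,"dy":-0.98}
    - {"dx":-0.82,"dy":-0.98}
    - {"dx":-0.82,"dy":-0.98}
    - {"dx":-0.82,"dy":-0.98}
    - {"dx":-0.82,"dy":-0.98}
    - {"dx":-0.82,"dy":-0.98}
    - {"dx":-0.82,"dy":-0.98}
    - {"dx":-0.82,"dy":-0.98}

```text
invalid input
```

Call:
carry_out:
  deltas:
    - {"dx":0,"dy":0,"dz":0,"wx":0,"wy":0,"wz":-0.79,"gripper":0}
    - {"dx":0,"dy":0,"dz":0,"wx":0,"wy":0,"wz":-0.79,"gripper":0}
    - {"dx":0,"dy":0,"dz":0,"wx":0,"wy":0,"wz":-0.79,"gripper":0}
    - {"dx":0,"dy":0,"dz":0,"wx":0,"wy":0,"wz":-0.8,"gripper":0}
    - {"dx":-0.82,"dy":-0.98,"dz":0,"wx":0,"wy":0,"wz":0,"gripper":0}
    - {"dx":-0.82,"dy":-0.98,"dz":0,"wx":0,"wy":0,"wz":0,"gripper":0}

```text
time: 0.6
tool_pos: [0.2363, 0.4715, 0.3018]
ee_rot: [-3.14, -0.001, -3.138]
wrist_force: [0.7, 0.1, 0.4]
width: 0.0939
finger_force: 0.0
```

Call:
carry_out:
  deltas:
    - {"dx":-0.82,"dy":-0.98,"dz":0,"wx":0,"wy":0,"wz":0,"gripper":0}
    - {"dx":-0.82,"dy":-0.98,"dz":0,"wx":0,"wy":0,"wz":0,"gripper":0}
    - {"dx":-0.82,"dy":-0.98,"dz":0,"wx":0,"wy":0,"wz":0,"gripper":0}
    - {"dx":-0.82,"dy":-0.98,"dz":0,"wx":0,"wy":0,"wz":0,"gripper":0}
    - {"dx":-0.82,"dy":-0.98,"dz":0,"wx":0,"wy":0,"wz":0,"gripper":0}
    - {"dx":-0.82,"dy":-0.98,"dz":0,"wx":0,"wy":0,"wz":0,"gripper":0}
    - {"dx":-0.82,"dy":-0.98,"dz":0,"wx":0,"wy":0,"wz":0,"gripper":0}
    - {"dx":-0.82,"dy":-0.98,"dz":0,"wx":0,"wy":0,"wz":0,"gripper":0}
    - {"dx":-0.82,"dy":-0.98,"dz":0,"wx":0,"wy":0,"wz":0,"gripper":0}
    - {"dx":-0.82,"dy":-0.98,"dz":0,"wx":0,"wy":0,"wz":0,"gripper":0}
    - {"dx":-0.82,"dy":-0.98,"dz":0,"wx":0,"wy":0,"wz":0,"gripper":0}
    - {"dx":-0.82,"dy":-0.98,"dz":0,"wx":0,"wy":0,"wz":0,"gripper":0}
    - {"dx":-0.82,"dy":-0.98,"dz":0,"wx":0,"wy":0,"wz":0,"gripper":0}
    - {"dx":-0.82,"dy":-0.98,"dz":0,"wx":0,"wy":0,"wz":0,"gripper":0}
    - {"dx":-0.82,"dy":-0.98,"dz":0,"wx":0,"wy":0,"wz":0,"gripper":0}
    - {"dx":-0.82,"dy":-0.98,"dz":0,"wx":0,"wy":0,"wz":0,"gripper":0}
    - {"dx":0,"dy":0,"dz":0.5,"wx":0,"wy":0,"wz":0,"gripper":0}

```text
time: 2.02
tool_pos: [0.502, 0.1552, 0.2936]
ee_rot: [-3.14, 0.004, 3.138]
wrist_force: [0.5, -0.2, 1.1]
width: 0.0939
finger_force: 0.0
```

Run:
```python
from h import *
c=eyes.get_calibration("wrist");im=eyes.snapshot("wrist");cv2.imwrite("pics/w1.png",im[:,:,::-1])
im=im.astype(int);r,g,b=im[...,0],im[...,1],im[...,2];red=(r>100)&(r>2*g)&(r>2*b)
for q in blobs(red,100):
    x,y,w,h=cv2.boundingRect(q);M=cv2.moments(q);p=(M['m10']/M['m00'],M['m01']/M['m00']);print((x,y,w,h),p,at("wrist",p,.143),at("wrist",p,.12))
print(-c["R"].T@c["t"],robot.get_obs()["tool_pos"])
```

```text
(307, 184, 24, 33) (318.17916290274013, 201.03884372177055) [0.48989984 0.1580758  0.143     ] [0.49587378 0.15808333 0.12      ]
[0.43219842 0.15673631 0.37446286] [0.49985806 0.1566034  0.29012215]
```

View pics/w1.png

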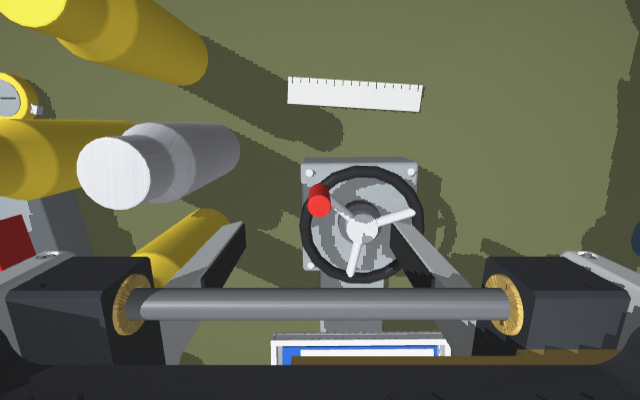

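Call:
carry_out:
  deltas:
    - {"dx":0.15,"dy":0,"dz":0.87,"wx":0,"wy":0,"wz":0,"gripper":0}
    - {"dx":0,"dy":0,"dz":0.87,"wx":0,"wy":0,"wz":0,"gripper":0}
    - {"dx":0,"dy":0,"dz":0.87,"wx":0,"wy":0,"wz":0,"gripper":0}
    - {"dx":0,"dy":0,"dz":0.87,"wx":0,"wy":0,"wz":0,"gripper":0}
    - {"dx":0,"dy":0,"dz":0.87,"wx":0,"wy":0,"wz":0,"gripper":60}
    - {"dx":0,"dy":0,"dz":0,"wx":0,"wy":0,"wz":0,"gripper":255}
    - {"dx":0,"dy":0,"dz":0,"wx":0,"wy":0,"wz":0,"gripper":255}
    - {"dx":0,"dy":0,"dz":0,"wx":0,"wy":0,"wz":0,"gripper":255}
    - {"dx":0,"dy":0,"dz":0,"wx":0,"wy":0,"wz":0,"gripper":255}
    - {"dx":0,"dy":0,"dz":0,"wx":0,"wy":0,"wz":0,"gripper":255}
    - {"dx":0,"dy":0,"dz":0,"wx":0,"wy":0,"wz":0,"gripper":255}

```text
time: 2.98
tool_pos: [0.4967, 0.1584, 0.2069]
ee_rot: [3.141, 0.002, -3.141]
wrist_force: [0.7, 0.2, 0.2]
width: 0.0508
finger_force: 0.0
```

Run:
```python
from h import *
im=cv2.imread("pics/w1.png")
# hub from w1 calibration: camera then at same orientation, position printed earlier; rebuild from present calibration
c=eyes.get_calibration("wrist");f=200/np.tan(np.radians(c["fovy"]/2));C=np.array([.4322,.1567,.37446])
for p,z in (((363,224),.085),((361,228),.089)):
    d=c["R"].T@np.array([(p[0]-c["cx"])/f,(p[1]-c["cy"])/f,1]);print(C+d*(z-C[2])/d[2])
o=robot.get_obs();print(o["time"],o["tool_pos"],o["wrist_force"],o["width"],o["finger_force"])
```

```text
[0.5336791  0.20407958 0.085     ]
[0.53662571 0.20153132 0.089     ]
2.9833 [0.49674241 0.15836162 0.20687224] [0.66401359 0.18835788 0.20608429] 0.050769802222500916 0.0
```

Call:
carry_out:
  deltas:
    - {"dx":0,"dy":0,"dz":0.1,"wx":0,"wy":0,"wz":0,"gripper":255}
    - {"dx":0,"dy":0,"dz":0,"wx":0,"wy":0,"wz":0,"gripper":255}
    - {"dx":0,"dy":0,"dz":0,"wx":0,"wy":0,"wz":0,"gripper":255}
    - {"dx":0,"dy":0,"dz":0,"wx":0,"wy":0,"wz":0,"gripper":255}
    - {"dx":0,"dy":0,"dz":0,"wx":0,"wy":0,"wz":0,"gripper":255}

```text
time: 3.4
tool_pos: [0.4963, 0.1575, 0.2036]
ee_rot: [-3.14, -0.0, -3.141]
wrist_force: [-0.8, -3.1, 0.2]
width: 0.0196
finger_force: 30.0
```

Run:
```python
import numpy as np
for N in (32,96):
    t=np.radians(-132.4)-np.arange(N+1)*2*np.pi/N
    x,y=np.cos(t)*.06,np.sin(t)*.06
    print(N,", ".join(f"{i}:{a:.2f}/{b:.2f}" for i,(a,b) in enumerate(zip(-np.diff(x)/.02,np.diff(y)/.02))))
```

```text
32 0:0.39/0.44, 1:0.30/0.51, 2:0.20/0.55, 3:0.08/0.58, 4:-0.03/0.59, 5:-0.15/0.57, 6:-0.25/0.53, 7:-0.35/0.47, 8:-0.44/0.39, 9:-0.51/0.30, 10:-0.55/0.20, 11:-0.58/0.08, 12:-0.59/-0.03, 13:-0.57/-0.15, 14:-0.53/-0.25, 15:-0.47/-0.35, 16:-0.39/-0.44, 17:-0.30/-0.51, 18:-0.20/-0.55, 19:-0.08/-0.58, 20:0.03/-0.59, 21:0.15/-0.57, 22:0.25/-0.53, 23:0.35/-0.47, 24:0.44/-0.39, 25:0.51/-0.30, 26:0.55/-0.20, 27:0.58/-0.08, 28:0.59/0.03, 29:0.57/0.15, 30:0.53/0.25, 31:0.47/0.35
96 0:0.14/0.14, 1:0.13/0.15, 2:0.12/0.15, 3:0.11/0.16, 4:0.10/0.17, 5:0.09/0.17, 6:0.08/0.18, 7:0.07/0.19, 8:0.05/0.19, 9:0.04/0.19, 10:0.03/0.19, 11:0.02/0.20, 12:0.00/0.20, 13:-0.01/0.20, 14:-0.02/0.19, 15:-0.04/0.19, 16:-0.05/0.19, 17:-0.06/0.19, 18:-0.07/0.18, 19:-0.08/0.18, 20:-0.10/0.17, 21:-0.11/0.16, 22:-0.12/0.16, 23:-0.13/0.15, 24:-0.14/0.14, 25:-0.15/0.13, 26:-0.15/0.12, 27:-0.16/0.11, 28:-0.17/0.10, 29:-0.17/0.09, 30:-0.18/0.08, 31:-0.19/0.07, 32:-0.19/0.05, 33:-0.19/0.04, 34:-0.19/0.03, 35:-0.20/0.02, 36:-0.20/0.00, 37:-0.20/-0.01, 38:-0.19/-0.02, 39:-0.19/-0.04, 40:-0.19/-0.05, 41:-0.19/-0.06, 42:-0.18/-0.07, 43:-0.18/-0.08, 44:-0.17/-0.10, 45:-0.16/-0.11, 46:-0.16/-0.12, 47:-0.15/-0.13, 48:-0.14/-0.14, 49:-0.13/-0.15, 50:-0.12/-0.15, 51:-0.11/-0.16, 52:-0.10/-0.17, 53:-0.09/-0.17, 54:-0.08/-0.18, 55:-0.07/-0.19, 56:-0.05/-0.19, 57:-0.04/-0.19, 58:-0.03/-0.19, 59:-0.02/-0.20, 60:-0.00/-0.20, 61:0.01/-0.20, 62:0.02/-0.19, 63:0.04/-0.19, 64:0.05/-0.19, 65:0.06/-0.19, 66:0.07/-0.18, 67:0.08/-0.18, 68:0.10/-0.17, 69:0.11/-0.16, 70:0.12/-0.16, 71:0.13/-0.15, 72:0.14/-0.14, 73:0.15/-0.13, 74:0.15/-0.12, 75:0.16/-0.11, 76:0.17/-0.10, 77:0.17/-0.09, 78:0.18/-0.08, 79:0.19/-0.07, 80:0.19/-0.05, 81:0.19/-0.04, 82:0.19/-0.03, 83:0.20/-0.02, 84:0.20/-0.00, 85:0.20/0.01, 86:0.19/0.02, 87:0.19/0.04, 88:0.19/0.05, 89:0.19/0.06, 90:0.18/0.07, 91:0.18/0.08, 92:0.17/0.10, 93:0.16/0.11, 94:0.16/0.12, 95:0.15/0.13
```

Call:
carry_out:
  deltas:
    - {"dx":0.39,"dy":0.44,"dz":0,"wx":0,"wy":0,"wz":0,"gripper":255}
    - {"dx":0.3,"dy":0.51,"dz":0,"wx":0,"wy":0,"wz":0,"gripper":255}
    - {"dx":0.2,"dy":0.55,"dz":0,"wx":0,"wy":0,"wz":0,"gripper":255}
    - {"dx":0.08,"dy":0.58,"dz":0,"wx":0,"wy":0,"wz":0,"gripper":255}
    - {"dx":-0.03,"dy":0.59,"dz":0,"wx":0,"wy":0,"wz":0,"gripper":255}
    - {"dx":-0.15,"dy":0.57,"dz":0,"wx":0,"wy":0,"wz":0,"gripper":255}
    - {"dx":-0.25,"dy":0.53,"dz":0,"wx":0,"wy":0,"wz":0,"gripper":255}
    - {"dx":-0.35,"dy":0.47,"dz":0,"wx":0,"wy":0,"wz":0,"gripper":255}

```text
time: 4.07
tool_pos: [0.4935, 0.243, 0.2036]
ee_rot: [-3.137, 0.003, -3.141]
wrist_force: [6.2, -9.4, -1.0]
width: 0.0195
finger_force: 30.0
```

Call:
carry_out:
  deltas:
    - {"dx":-0.48,"dy":0.35,"dz":0,"wx":0,"wy":0,"wz":0,"gripper":255}
    - {"dx":-0.51,"dy":0.3,"dz":0,"wx":0,"wy":0,"wz":0,"gripper":255}
    - {"dx":-0.55,"dy":0.2,"dz":0,"wx":0,"wy":0,"wz":0,"gripper":255}
    - {"dx":-0.58,"dy":0.08,"dz":0,"wx":0,"wy":0,"wz":0,"gripper":255}
    - {"dx":-0.59,"dy":-0.03,"dz":0,"wx":0,"wy":0,"wz":0,"gripper":255}
    - {"dx":-0.57,"dy":-0.15,"dz":0,"wx":0,"wy":0,"wz":0,"gripper":255}
    - {"dx":-0.53,"dy":-0.25,"dz":0,"wx":0,"wy":0,"wz":0,"gripper":255}
    - {"dx":-0.47,"dy":-0.35,"dz":0,"wx":0,"wy":0,"wz":0,"gripper":255}

```text
time: 4.73
tool_pos: [0.5766, 0.2471, 0.2036]
ee_rot: [-3.141, -0.006, -3.139]
wrist_force: [-5.7, -4.1, 4.9]
width: 0.0195
finger_force: 30.0
```

Call:
carry_out:
  deltas:
    - {"dx":-0.36,"dy":-0.44,"dz":0,"wx":0,"wy":0,"wz":0,"gripper":255}
    - {"dx":-0.3,"dy":-0.51,"dz":0,"wx":0,"wy":0,"wz":0,"gripper":255}
    - {"dx":-0.2,"dy":-0.55,"dz":0,"wx":0,"wy":0,"wz":0,"gripper":255}
    - {"dx":-0.08,"dy":-0.58,"dz":0,"wx":0,"wy":0,"wz":0,"gripper":255}
    - {"dx":0.03,"dy":-0.59,"dz":0,"wx":0,"wy":0,"wz":0,"gripper":255}
    - {"dx":0.15,"dy":-0.57,"dz":0,"wx":0,"wy":0,"wz":0,"gripper":255}
    - {"dx":0.25,"dy":-0.53,"dz":0,"wx":0,"wy":0,"wz":0,"gripper":255}
    - {"dx":0.35,"dy":-0.47,"dz":0,"wx":0,"wy":0,"wz":0,"gripper":255}
    - {"dx":0.44,"dy":-0.39,"dz":0,"wx":0,"wy":0,"wz":0,"gripper":255}
    - {"dx":0.51,"dy":-0.3,"dz":0,"wx":0,"wy":0,"wz":0,"gripper":255}
    - {"dx":0.55,"dy":-0.2,"dz":0,"wx":0,"wy":0,"wz":0,"gripper":255}
    - {"dx":0.58,"dy":-0.08,"dz":0,"wx":0,"wy":0,"wz":0,"gripper":255}
    - {"dx":0.59,"dy":0.03,"dz":0,"wx":0,"wy":0,"wz":0,"gripper":255}
    - {"dx":0.57,"dy":0.15,"dz":0,"wx":0,"wy":0,"wz":0,"gripper":255}
    - {"dx":0.53,"dy":0.25,"dz":0,"wx":0,"wy":0,"wz":0,"gripper":255}
    - {"dx":0.47,"dy":0.35,"dz":0,"wx":0,"wy":0,"wz":0,"gripper":255}

```text
time: 6.07
tool_pos: [0.496, 0.1571, 0.2037]
ee_rot: [-3.141, 0.002, 3.141]
wrist_force: [5.3, 2.6, -3.3]
width: 0.0197
finger_force: 30.0
```

Call:
carry_out:
  deltas:
    - {"dx":0.37,"dy":0.42,"dz":0,"wx":0,"wy":0,"wz":0,"gripper":255}
    - {"dx":0.3,"dy":0.51,"dz":0,"wx":0,"wy":0,"wz":0,"gripper":255}
    - {"dx":0.2,"dy":0.55,"dz":0,"wx":0,"wy":0,"wz":0,"gripper":255}
    - {"dx":0.04,"dy":0.19,"dz":0,"wx":0,"wy":0,"wz":0,"gripper":255}
    - {"dx":0.03,"dy":0.19,"dz":0,"wx":0,"wy":0,"wz":0,"gripper":255}
    - {"dx":0.02,"dy":0.2,"dz":0,"wx":0,"wy":0,"wz":0,"gripper":255}
    - {"dx":0,"dy":0.2,"dz":0,"wx":0,"wy":0,"wz":0,"gripper":255}

```text
time: 6.65
tool_pos: [0.4773, 0.2025, 0.2037]
ee_rot: [-3.14, -0.001, -3.141]
wrist_force: [2.1, -2.4, -1.7]
width: 0.0192
finger_force: 30.0
```

Call:
carry_out:
  deltas:
    - {"dx":-0.01,"dy":0.2,"dz":0,"wx":0,"wy":0,"wz":0,"gripper":255}
    - {"dx":-0.02,"dy":0.19,"dz":0,"wx":0,"wy":0,"wz":0,"gripper":255}
    - {"dx":-0.04,"dy":0.19,"dz":0,"wx":0,"wy":0,"wz":0,"gripper":255}
    - {"dx":-0.05,"dy":0.19,"dz":0,"wx":0,"wy":0,"wz":0,"gripper":255}

```text
time: 6.98
tool_pos: [0.4797, 0.218, 0.2036]
ee_rot: [-3.141, -0.001, -3.141]
wrist_force: [2.3, -3.5, -1.0]
width: 0.0194
finger_force: 30.0
```

Call:
carry_out:
  deltas:
    - {"dx":-0.06,"dy":0.19,"dz":0,"wx":0,"wy":0,"wz":0,"gripper":255}
    - {"dx":-0.07,"dy":0.18,"dz":0,"wx":0,"wy":0,"wz":0,"gripper":255}
    - {"dx":-0.08,"dy":0.18,"dz":0,"wx":0,"wy":0,"wz":0,"gripper":255}
    - {"dx":-0.1,"dy":0.17,"dz":0,"wx":0,"wy":0,"wz":0,"gripper":255}

```text
time: 7.32
tool_pos: [0.486, 0.2324, 0.2036]
ee_rot: [-3.141, -0.0, -3.141]
wrist_force: [1.5, -4.5, -0.9]
width: 0.0197
finger_force: 30.0
```

Call:
carry_out:
  deltas:
    - {"dx":-0.11,"dy":0.16,"dz":0,"wx":0,"wy":0,"wz":0,"gripper":255}
    - {"dx":-0.12,"dy":0.16,"dz":0,"wx":0,"wy":0,"wz":0,"gripper":255}
    - {"dx":-0.13,"dy":0.15,"dz":0,"wx":0,"wy":0,"wz":0,"gripper":255}
    - {"dx":-0.14,"dy":0.14,"dz":0,"wx":0,"wy":0,"wz":0,"gripper":255}

```text
time: 7.65
tool_pos: [0.4958, 0.2444, 0.2036]
ee_rot: [-3.14, -0.001, -3.141]
wrist_force: [0.8, -5.1, 0.0]
width: 0.0194
finger_force: 30.0
```

Call:
carry_out:
  deltas:
    - {"dx":-0.15,"dy":0.13,"dz":0,"wx":0,"wy":0,"wz":0,"gripper":255}
    - {"dx":-0.15,"dy":0.12,"dz":0,"wx":0,"wy":0,"wz":0,"gripper":255}
    - {"dx":-0.16,"dy":0.11,"dz":0,"wx":0,"wy":0,"wz":0,"gripper":255}
    - {"dx":-0.17,"dy":0.1,"dz":0,"wx":0,"wy":0,"wz":0,"gripper":255}

```text
time: 7.98
tool_pos: [0.508, 0.2535, 0.2036]
ee_rot: [-3.14, -0.002, -3.141]
wrist_force: [0.5, -5.2, 1.0]
width: 0.0196
finger_force: 30.0
```

Call:
carry_out:
  deltas:
    - {"dx":-0.17,"dy":0.09,"dz":0,"wx":0,"wy":0,"wz":0,"gripper":255}
    - {"dx":-0.18,"dy":0.08,"dz":0,"wx":0,"wy":0,"wz":0,"gripper":255}
    - {"dx":-0.19,"dy":0.07,"dz":0,"wx":0,"wy":0,"wz":0,"gripper":255}
    - {"dx":-0.19,"dy":0.05,"dz":0,"wx":0,"wy":0,"wz":0,"gripper":255}

```text
time: 8.32
tool_pos: [0.5223, 0.2592, 0.2037]
ee_rot: [-3.14, -0.003, -3.141]
wrist_force: [-1.7, -6.1, 1.4]
width: 0.0195
finger_force: 30.0
```

Call:
carry_out:
  deltas:
    - {"dx":-0.19,"dy":0.04,"dz":0,"wx":0,"wy":0,"wz":0,"gripper":255}
    - {"dx":-0.19,"dy":0.03,"dz":0,"wx":0,"wy":0,"wz":0,"gripper":255}
    - {"dx":-0.2,"dy":0.02,"dz":0,"wx":0,"wy":0,"wz":0,"gripper":255}
    - {"dx":-0.2,"dy":0,"dz":0,"wx":0,"wy":0,"wz":0,"gripper":255}

```text
time: 8.65
tool_pos: [0.5375, 0.2612, 0.2036]
ee_rot: [-3.14, -0.005, -3.141]
wrist_force: [-1.9, -4.9, 2.7]
width: 0.0194
finger_force: 30.0
```

Call:
carry_out:
  deltas:
    - {"dx":-0.2,"dy":-0.02,"dz":0,"wx":0,"wy":0,"wz":0,"gripper":255}
    - {"dx":-0.19,"dy":-0.02,"dz":0,"wx":0,"wy":0,"wz":0,"gripper":255}
    - {"dx":-0.19,"dy":-0.04,"dz":0,"wx":0,"wy":0,"wz":0,"gripper":255}
    - {"dx":-0.19,"dy":-0.06,"dz":0,"wx":0,"wy":0,"wz":0,"gripper":255}

```text
time: 8.98
tool_pos: [0.5531, 0.259, 0.2037]
ee_rot: [3.141, -0.004, -3.141]
wrist_force: [-2.9, -2.9, 2.6]
width: 0.0198
finger_force: 30.0
```

Call:
carry_out:
  deltas:
    - {"dx":-0.19,"dy":-0.06,"dz":0,"wx":0,"wy":0,"wz":0,"gripper":255}
    - {"dx":-0.18,"dy":-0.07,"dz":0,"wx":0,"wy":0,"wz":0,"gripper":255}
    - {"dx":-0.18,"dy":-0.08,"dz":0,"wx":0,"wy":0,"wz":0,"gripper":255}
    - {"dx":-0.17,"dy":-0.1,"dz":0,"wx":0,"wy":0,"wz":0,"gripper":255}

```text
time: 9.32
tool_pos: [0.5681, 0.2526, 0.2036]
ee_rot: [3.141, -0.002, -3.141]
wrist_force: [-3.9, -4.3, 2.6]
width: 0.0192
finger_force: 30.0
```

Call:
carry_out:
  deltas:
    - {"dx":-0.16,"dy":-0.11,"dz":0,"wx":0,"wy":0,"wz":0,"gripper":255}
    - {"dx":-0.16,"dy":-0.12,"dz":0,"wx":0,"wy":0,"wz":0,"gripper":255}
    - {"dx":-0.15,"dy":-0.13,"dz":0,"wx":0,"wy":0,"wz":0,"gripper":255}
    - {"dx":-0.14,"dy":-0.14,"dz":0,"wx":0,"wy":0,"wz":0,"gripper":255}

```text
time: 9.65
tool_pos: [0.5806, 0.2427, 0.2036]
ee_rot: [3.141, -0.001, -3.141]
wrist_force: [-4.7, -0.9, 3.3]
width: 0.0193
finger_force: 30.0
```

Call:
carry_out:
  deltas:
    - {"dx":-0.13,"dy":-0.15,"dz":0,"wx":0,"wy":0,"wz":0,"gripper":255}
    - {"dx":-0.12,"dy":-0.15,"dz":0,"wx":0,"wy":0,"wz":0,"gripper":255}
    - {"dx":-0.11,"dy":-0.16,"dz":0,"wx":0,"wy":0,"wz":0,"gripper":255}
    - {"dx":-0.1,"dy":-0.17,"dz":0,"wx":0,"wy":0,"wz":0,"gripper":255}

```text
time: 9.98
tool_pos: [0.59, 0.2299, 0.2037]
ee_rot: [3.141, -0.0, -3.141]
wrist_force: [-4.9, 0.4, 3.2]
width: 0.0196
finger_force: 30.0
```

Call:
carry_out:
  deltas:
    - {"dx":-0.09,"dy":-0.17,"dz":0,"wx":0,"wy":0,"wz":0,"gripper":255}
    - {"dx":-0.08,"dy":-0.18,"dz":0,"wx":0,"wy":0,"wz":0,"gripper":255}
    - {"dx":-0.06,"dy":-0.19,"dz":0,"wx":0,"wy":0,"wz":0,"gripper":255}
    - {"dx":-0.05,"dy":-0.19,"dz":0,"wx":0,"wy":0,"wz":0,"gripper":255}

```text
time: 10.32
tool_pos: [0.5923, 0.2244, 0.2036]
ee_rot: [3.119, -0.007, -3.135]
wrist_force: [-12.6, 30.0, 2.4]
width: 0.0194
finger_force: 30.0
```

Call:
carry_out:
  deltas:
    - {"dx":0.05,"dy":0.19,"dz":0,"wx":0,"wy":0,"wz":0,"gripper":255}
    - {"dx":0.04,"dy":0.1,"dz":0,"wx":0,"wy":0,"wz":0,"gripper":255}

```text
time: 10.48
tool_pos: [0.5917, 0.2262, 0.2037]
ee_rot: [3.132, -0.003, -3.137]
wrist_force: [-7.7, 8.4, 2.1]
width: 0.0199
finger_force: 30.0
```

Call:
carry_out:
  deltas:
    - {"dx":0.18,"dy":0.35,"dz":0,"wx":0,"wy":0,"wz":0,"gripper":255}
    - {"dx":0.22,"dy":0.32,"dz":0,"wx":0,"wy":0,"wz":0,"gripper":255}
    - {"dx":0.26,"dy":0.29,"dz":0,"wx":0,"wy":0,"wz":0,"gripper":255}
    - {"dx":0.3,"dy":0.25,"dz":0,"wx":0,"wy":0,"wz":0,"gripper":255}
    - {"dx":0.33,"dy":0.21,"dz":0,"wx":0,"wy":0,"wz":0,"gripper":255}
    - {"dx":0.35,"dy":0.17,"dz":0,"wx":0,"wy":0,"wz":0,"gripper":255}
    - {"dx":0.37,"dy":0.12,"dz":0,"wx":0,"wy":0,"wz":0,"gripper":255}
    - {"dx":0.39,"dy":0.07,"dz":0,"wx":0,"wy":0,"wz":0,"gripper":255}
    - {"dx":0.39,"dy":0.02,"dz":0,"wx":0,"wy":0,"wz":0,"gripper":255}
    - {"dx":0.39,"dy":-0.03,"dz":0,"wx":0,"wy":0,"wz":0,"gripper":255}
    - {"dx":0.38,"dy":-0.08,"dz":0,"wx":0,"wy":0,"wz":0,"gripper":255}
    - {"dx":0.3,"dy":-0.13,"dz":0,"wx":0,"wy":0,"wz":0,"gripper":255}
    - {"dx":0,"dy":0,"dz":0,"wx":0,"wy":0,"wz":0,"gripper":255}

```text
time: 11.57
tool_pos: [0.5141, 0.2552, 0.2037]
ee_rot: [3.134, -0.003, -3.139]
wrist_force: [-3.9, 7.0, 0.6]
width: 0.0194
finger_force: 30.0
```

Call:
carry_out:
  deltas:
    - {"dx":0,"dy":0,"dz":0,"wx":0,"wy":0,"wz":0,"gripper":100}
    - {"dx":0,"dy":0,"dz":0,"wx":0,"wy":0,"wz":0,"gripper":100}
    - {"dx":0,"dy":0,"dz":0,"wx":0,"wy":0,"wz":0,"gripper":100}
    - {"dx":0,"dy":0,"dz":0,"wx":0,"wy":0,"wz":0,"gripper":100}
    - {"dx":0,"dy":0,"dz":-0.5,"wx":0,"wy":0,"wz":0,"gripper":100}
    - {"dx":0,"dy":0,"dz":-1,"wx":0,"wy":0,"wz":0,"gripper":100}
    - {"dx":0,"dy":0,"dz":-1,"wx":0,"wy":0,"wz":0,"gripper":100}
    - {"dx":0,"dy":0,"dz":-1,"wx":0,"wy":0,"wz":0,"gripper":100}
    - {"dx":0,"dy":0,"dz":-1,"wx":0,"wy":0,"wz":0,"gripper":100}
    - {"dx":0,"dy":0,"dz":-0.5,"wx":0,"wy":0,"wz":0,"gripper":100}

```text
time: 12.4
tool_pos: [0.5173, 0.2522, 0.3078]
ee_rot: [3.14, 0.005, -3.142]
wrist_force: [0.4, 0.3, 0.2]
width: 0.0567
finger_force: 0.0
```

Run:
```python
from h import *
im=eyes.snapshot("wrist");cv2.imwrite("pics/w2.png",im[:,:,::-1])
im=im.astype(int);r,g,b=im[...,0],im[...,1],im[...,2];red=(r>100)&(r>2*g)&(r>2*b)
for q in blobs(red,100):
    x,y,w,h=cv2.boundingRect(q);p=(x+w/2-.5,y+h/2-.5);print((x,y,w,h),at("wrist",p,.118))
print(robot.get_obs()["tool_pos"])
```

```text
(311, 181, 22, 32) [0.51666561 0.25764181 0.118     ]
[0.51765151 0.25231717 0.30902242]
```

Call:
carry_out:
  deltas:
    - {"dx":0.04,"dy":-0.96,"dz":0,"wx":0,"wy":0,"wz":0,"gripper":100}
    - {"dx":0.04,"dy":-0.96,"dz":0,"wx":0,"wy":0,"wz":0,"gripper":100}
    - {"dx":0.04,"dy":-0.96,"dz":0,"wx":0,"wy":0,"wz":0,"gripper":100}
    - {"dx":0.04,"dy":-0.96,"dz":0,"wx":0,"wy":0,"wz":0,"gripper":100}
    - {"dx":0.04,"dy":-0.96,"dz":0,"wx":0,"wy":0,"wz":0,"gripper":100}
    - {"dx":0.04,"dy":-0.96,"dz":0,"wx":0,"wy":0,"wz":0,"gripper":100}
    - {"dx":0.04,"dy":-0.96,"dz":0,"wx":0,"wy":0,"wz":0,"gripper":100}
    - {"dx":0.04,"dy":-0.96,"dz":0,"wx":0,"wy":0,"wz":0,"gripper":100}
    - {"dx":0.04,"dy":-0.96,"dz":0,"wx":0,"wy":0,"wz":0,"gripper":100}
    - {"dx":0.04,"dy":-0.96,"dz":0,"wx":0,"wy":0,"wz":0,"gripper":100}
    - {"dx":0.04,"dy":-0.96,"dz":0,"wx":0,"wy":0,"wz":0,"gripper":100}
    - {"dx":0.04,"dy":-0.96,"dz":0,"wx":0,"wy":0,"wz":0,"gripper":100}
    - {"dx":0.04,"dy":-0.96,"dz":0,"wx":0,"wy":0,"wz":0,"gripper":100}
    - {"dx":0.04,"dy":-0.96,"dz":0,"wx":0,"wy":0,"wz":0,"gripper":100}
    - {"dx":0.04,"dy":-0.96,"dz":0,"wx":0,"wy":0,"wz":0,"gripper":100}
    - {"dx":0.04,"dy":-0.96,"dz":0,"wx":0,"wy":0,"wz":0,"gripper":100}
    - {"dx":0.04,"dy":-0.96,"dz":0,"wx":0,"wy":0,"wz":0,"gripper":100}
    - {"dx":0.04,"dy":-0.96,"dz":0,"wx":0,"wy":0,"wz":0,"gripper":100}
    - {"dx":0.04,"dy":-0.96,"dz":0,"wx":0,"wy":0,"wz":0,"gripper":100}
    - {"dx":0.04,"dy":-0.96,"dz":0,"wx":0,"wy":0,"wz":0,"gripper":100}

```text
time: 14.12
tool_pos: [0.5003, -0.1328, 0.3028]
ee_rot: [3.141, -0.001, -3.141]
wrist_force: [-0.6, 0.2, 0.2]
width: 0.057
finger_force: 0.0
```

Call:
carry_out:
  deltas:
    - {"dx":0.04,"dy":-0.96,"dz":0,"wx":0,"wy":0,"wz":0,"gripper":100}
    - {"dx":0.04,"dy":-0.96,"dz":0,"wx":0,"wy":0,"wz":0,"gripper":100}
    - {"dx":0.04,"dy":-0.96,"dz":0,"wx":0,"wy":0,"wz":0,"gripper":100}
    - {"dx":0.04,"dy":-0.96,"dz":0,"wx":0,"wy":0,"wz":0,"gripper":100}
    - {"dx":0,"dy":0,"dz":0,"wx":0,"wy":0,"wz":-0.8,"gripper":100}
    - {"dx":0,"dy":0,"dz":0,"wx":0,"wy":0,"wz":0,"gripper":100}

```text
time: 14.62
tool_pos: [0.4971, -0.2097, 0.3025]
ee_rot: [3.14, -0.002, -3.046]
wrist_force: [0.4, 0.1, 0.2]
width: 0.0571
finger_force: 0.0
```

Run:
```python
from h import *
np.set_printoptions(precision=4,suppress=True)
o=robot.get_obs()
img=eyes.snapshot("wrist");cv2.imwrite("pics/w3.png",img[:,:,::-1])
im=img.astype(int);r,g,b=im[...,0],im[...,1],im[...,2];red=(r>100)&(r>2*g)&(r>2*b)
q=max(blobs(red,100),key=cv2.contourArea);print(cv2.boundingRect(q))
x,y,w,h=cv2.boundingRect(q)
for v in range(y,y+h,6):
    xs=np.where(red[v])[0];print(v,xs.min(),xs.max(),at("wrist",(xs.mean(),v),.095))
print(o["time"],o["tool_pos"],o["ee_rot"],o["joint_positions"])
```

```text
(299, 189, 39, 96)
189 314 322 [ 0.4908 -0.208   0.095 ]
195 314 322 [ 0.497  -0.2074  0.095 ]
201 314 322 [ 0.5033 -0.2068  0.095 ]
207 314 322 [ 0.5096 -0.2062  0.095 ]
213 314 322 [ 0.516  -0.2056  0.095 ]
219 301 335 [ 0.5224 -0.205   0.095 ]
225 299 337 [ 0.529  -0.2054  0.095 ]
231 299 337 [ 0.5355 -0.2037  0.095 ]
237 299 337 [ 0.5422 -0.2031  0.095 ]
243 299 337 [ 0.5489 -0.2025  0.095 ]
249 299 337 [ 0.5557 -0.2018  0.095 ]
255 299 337 [ 0.5625 -0.2012  0.095 ]
261 299 337 [ 0.5695 -0.2005  0.095 ]
267 299 337 [ 0.5765 -0.1999  0.095 ]
273 300 337 [ 0.5835 -0.1987  0.095 ]
279 300 337 [ 0.5907 -0.198   0.095 ]
14.6167 [ 0.4971 -0.2097  0.3025] [ 3.1405 -0.0016 -3.0455] [-0.5043  0.065   1.3947  0.      1.6838 -2.1712]
```

View pics/w3.png

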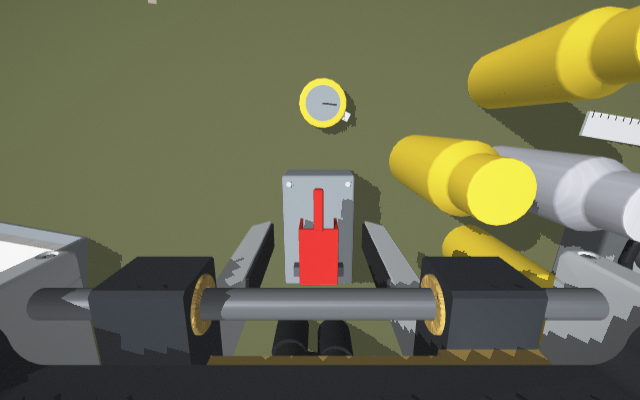

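Call:
carry_out:
  deltas:
    - {"dx":-0.21,"dy":0.12,"dz":0.92,"wx":0,"wy":0,"wz":0,"gripper":100}
    - {"dx":0,"dy":0,"dz":0.92,"wx":0,"wy":0,"wz":0,"gripper":100}
    - {"dx":0,"dy":0,"dz":0.92,"wx":0,"wy":0,"wz":0,"gripper":100}
    - {"dx":0,"dy":0,"dz":0.92,"wx":0,"wy":0,"wz":0,"gripper":100}
    - {"dx":0,"dy":0,"dz":0.92,"wx":0,"wy":0,"wz":0,"gripper":100}
    - {"dx":0,"dy":0,"dz":0.92,"wx":0,"wy":0,"wz":0,"gripper":100}
    - {"dx":0,"dy":0,"dz":0.91,"wx":0,"wy":0,"wz":0,"gripper":140}
    - {"dx":0,"dy":0,"dz":0,"wx":0,"wy":0,"wz":0,"gripper":255}
    - {"dx":0,"dy":0,"dz":0,"wx":0,"wy":0,"wz":0,"gripper":255}
    - {"dx":0,"dy":0,"dz":0,"wx":0,"wy":0,"wz":0,"gripper":255}
    - {"dx":0,"dy":0,"dz":0,"wx":0,"wy":0,"wz":0,"gripper":255}
    - {"dx":0,"dy":0,"dz":0,"wx":0,"wy":0,"wz":0,"gripper":255}
    - {"dx":0,"dy":0,"dz":0,"wx":0,"wy":0,"wz":0,"gripper":255}
    - {"dx":0,"dy":0,"dz":0,"wx":0,"wy":0,"wz":0,"gripper":255}
    - {"dx":0,"dy":0,"dz":0,"wx":0,"wy":0,"wz":0,"gripper":255}

```text
time: 15.92
tool_pos: [0.5021, -0.2077, 0.1763]
ee_rot: [-3.136, 0.002, -3.046]
wrist_force: [0.4, -5.5, 1.2]
width: 0.0097
finger_force: 30.0
```

Run:
```python
import numpy as np
# box-plane (x along box +x, z up), grasp offset rel. hinge; tool tilt a (toward +x)
def tcp(th,a,r=.1018,p0=np.arctan2(.036,-.096)):
    g=r*np.array([np.cos(p0-th),np.sin(p0-th)]); return g-.078*np.array([np.sin(a),-np.cos(a)])
N=20; th=np.linspace(0,1.75,N+1); a=np.clip((th-.5)/1.25,0,1)*.6
for i in range(N):
    d=tcp(th[i+1],a[i+1])-tcp(th[i],a[i]); c,s=np.cos(a[i]),np.sin(a[i])
    # tool x=-(c,s) in (x,z); tool z=(s,-c)
    print(i,"dx %.2f dz %.2f wy %.2f"%(-(d@[c,s])/.02,(d@[s,-c])/.02,-(a[i+1]-a[i])/.12))
```

```text
0 dx -0.17 dz -0.41 wy -0.00
1 dx -0.21 dz -0.39 wy -0.00
2 dx -0.24 dz -0.37 wy -0.00
3 dx -0.27 dz -0.35 wy -0.00
4 dx -0.30 dz -0.33 wy -0.00
5 dx -0.28 dz -0.30 wy -0.10
6 dx -0.20 dz -0.26 wy -0.35
7 dx -0.23 dz -0.21 wy -0.35
8 dx -0.25 dz -0.16 wy -0.35
9 dx -0.27 dz -0.10 wy -0.35
10 dx -0.28 dz -0.05 wy -0.35
11 dx -0.28 dz 0.01 wy -0.35
12 dx -0.28 dz 0.07 wy -0.35
13 dx -0.26 dz 0.12 wy -0.35
14 dx -0.25 dz 0.18 wy -0.35
15 dx -0.22 dz 0.23 wy -0.35
16 dx -0.19 dz 0.28 wy -0.35
17 dx -0.15 dz 0.32 wy -0.35
18 dx -0.11 dz 0.36 wy -0.35
19 dx -0.06 dz 0.39 wy -0.35
```

Call:
carry_out:
  deltas:
    - {"dx":-0.17,"dy":0,"dz":-0.41,"wx":0,"wy":0,"wz":0,"gripper":255}
    - {"dx":-0.21,"dy":0,"dz":-0.39,"wx":0,"wy":0,"wz":0,"gripper":255}
    - {"dx":-0.24,"dy":0,"dz":-0.37,"wx":0,"wy":0,"wz":0,"gripper":255}
    - {"dx":-0.27,"dy":0,"dz":-0.35,"wx":0,"wy":0,"wz":0,"gripper":255}
    - {"dx":-0.3,"dy":0,"dz":-0.33,"wx":0,"wy":0,"wz":0,"gripper":255}
    - {"dx":-0.28,"dy":0,"dz":-0.3,"wx":0,"wy":-0.1,"wz":0,"gripper":255}

```text
time: 16.42
tool_pos: [0.5299, -0.205, 0.2175]
ee_rot: [-3.138, 0.008, -3.046]
wrist_force: [-1.4, -6.6, -5.4]
width: 0.0096
finger_force: 30.0
```

Call:
carry_out:
  deltas:
    - {"dx":-0.2,"dy":0,"dz":-0.26,"wx":0,"wy":-0.35,"wz":0,"gripper":255}
    - {"dx":-0.23,"dy":0,"dz":-0.21,"wx":0,"wy":-0.35,"wz":0,"gripper":255}
    - {"dx":-0.25,"dy":0,"dz":-0.16,"wx":0,"wy":-0.35,"wz":0,"gripper":255}
    - {"dx":-0.27,"dy":0,"dz":-0.1,"wx":0,"wy":-0.35,"wz":0,"gripper":255}
    - {"dx":-0.28,"dy":0,"dz":-0.05,"wx":0,"wy":-0.35,"wz":0,"gripper":255}
    - {"dx":-0.28,"dy":0,"dz":0.01,"wx":0,"wy":-0.35,"wz":0,"gripper":255}
    - {"dx":-0.28,"dy":0,"dz":0.07,"wx":0,"wy":-0.35,"wz":0,"gripper":255}

```text
time: 17.0
tool_pos: [0.5643, -0.2015, 0.2383]
ee_rot: [-3.137, 0.305, -3.045]
wrist_force: [-4.8, -4.5, 3.6]
width: 0.0093
finger_force: 30.0
```

Call:
carry_out:
  deltas:
    - {"dx":-0.26,"dy":0,"dz":0.12,"wx":0,"wy":-0.35,"wz":0,"gripper":255}
    - {"dx":-0.25,"dy":0,"dz":0.18,"wx":0,"wy":-0.35,"wz":0,"gripper":255}
    - {"dx":-0.22,"dy":0,"dz":0.23,"wx":0,"wy":-0.35,"wz":0,"gripper":255}
    - {"dx":-0.19,"dy":0,"dz":0.28,"wx":0,"wy":-0.35,"wz":0,"gripper":255}
    - {"dx":-0.15,"dy":0,"dz":0.32,"wx":0,"wy":-0.35,"wz":0,"gripper":255}
    - {"dx":-0.11,"dy":0,"dz":0.36,"wx":0,"wy":-0.35,"wz":0,"gripper":255}
    - {"dx":-0.06,"dy":0,"dz":0.39,"wx":0,"wy":-0.35,"wz":0,"gripper":255}
    - {"dx":0,"dy":0,"dz":0,"wx":0,"wy":0,"wz":0,"gripper":255}

```text
time: 17.67
tool_pos: [0.609, -0.1972, 0.2217]
ee_rot: [-3.135, 0.62, -3.045]
wrist_force: [4.1, 0.9, 12.1]
width: 0.0026
finger_force: 31.6
```

Run:
```python
from h import *
from scipy.spatial.transform import Rotation as R
o=robot.get_obs();M=R.from_euler("xyz",o["ee_rot"]).as_matrix();P=o["tool_pos"]
g=P+.078*M[:,2];tip=P+.097*M[:,2];H=np.array([.5966,-.1978,.058]);bx=np.array([.9954,.0957,0])
f=lambda p:((p-H)@bx+.045,p[2])
print("grasp box x,z",f(g),"guard",np.arctan2(.034,-.096)-np.arctan2(g[2]-.058,(g-H)@bx),"tip",f(tip),"tilt",np.arcsin(M[:,2]@bx),o["wrist_force"],o["time"])
a=np.arcsin(M[:,2]@bx)
def to(p,q): d=np.array(q)-np.array(p);print("dx %.2f dz %.2f"%(-(d@[np.cos(a),np.sin(a)])/.02,(d@[np.sin(a),-np.cos(a)])/.02))
t=f(tip);A=(-.03,.13);B=(-.022,.070);C=(.0125,.070)
to(t,A);to(A,B);to(B,C)
by=np.array([-.0957,.9954,0]);print("lateral",(tip-H)@by)
im=eyes.snapshot("scene");cv2.imwrite("pics/s4.png",im[150:350,150:400,::-1].repeat(3,0).repeat(3,1)[:600,:750])
```

```text
grasp box x,z (np.float64(0.10265563399167513), np.float64(0.1582233572474136)) guard 1.7524526305038755 tip (np.float64(0.11369206276497834), np.float64(0.14275790722532447)) tilt 0.6197905393465806 [ 4.07653274  0.94651422 12.0750054 ] 17.6667
dx 6.22 dz -3.65
dx 1.42 dz 2.67
dx -1.40 dz 1.00
lateral -0.0012298689877781213
```

View pics/s4.png

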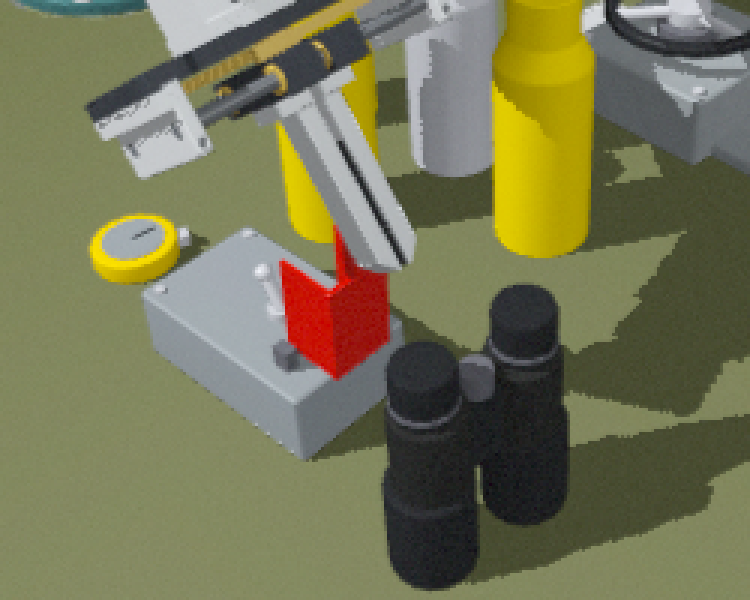

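The picture shows that the fingers slipped off the tab to its +x side. The guard is still well up and sinking slowly, and the toggle is in the open at (265,275). I'll hop up over the tab, come down on the -x side of the toggle, and push it.

Call:
carry_out:
  deltas:
    - {"dx":-0.48,"dy":0,"dz":-0.68,"wx":0,"wy":0,"wz":0,"gripper":255}
    - {"dx":-0.48,"dy":0,"dz":-0.68,"wx":0,"wy":0,"wz":0,"gripper":255}
    - {"dx":-0.48,"dy":0,"dz":-0.68,"wx":0,"wy":0,"wz":0,"gripper":255}
    - {"dx":0.76,"dy":0,"dz":-0.55,"wx":0,"wy":0,"wz":0,"gripper":255}
    - {"dx":0.76,"dy":-0.05,"dz":-0.55,"wx":0,"wy":0,"wz":0,"gripper":255}
    - {"dx":0.76,"dy":-0.05,"dz":-0.55,"wx":0,"wy":0,"wz":0,"gripper":255}
    - {"dx":0.76,"dy":-0.05,"dz":-0.55,"wx":0,"wy":0,"wz":0,"gripper":255}
    - {"dx":0.76,"dy":-0.05,"dz":-0.55,"wx":0,"wy":0,"wz":0,"gripper":255}
    - {"dx":0.76,"dy":-0.05,"dz":-0.55,"wx":0,"wy":0,"wz":0,"gripper":255}
    - {"dx":0.76,"dy":-0.05,"dz":-0.55,"wx":0,"wy":0,"wz":0,"gripper":255}
    - {"dx":0.76,"dy":-0.05,"dz":-0.55,"wx":0,"wy":0,"wz":0,"gripper":255}
    - {"dx":0.53,"dy":0,"dz":0.88,"wx":0,"wy":0,"wz":0,"gripper":255}
    - {"dx":0.53,"dy":0,"dz":0.88,"wx":0,"wy":0,"wz":0,"gripper":255}
    - {"dx":0.53,"dy":0,"dz":0.88,"wx":0,"wy":0,"wz":0,"gripper":255}
    - {"dx":0.53,"dy":0,"dz":0.88,"wx":0,"wy":0,"wz":0,"gripper":255}
    - {"dx":0.53,"dy":0,"dz":0.88,"wx":0,"wy":0,"wz":0,"gripper":255}
    - {"dx":0.53,"dy":0,"dz":0.88,"wx":0,"wy":0,"wz":0,"gripper":255}

```text
time: 19.13
tool_pos: [0.4751, -0.2003, 0.1537]
ee_rot: [-3.135, 0.576, -3.069]
wrist_force: [-0.6, -0.1, -0.2]
width: 0.0004
finger_force: 0.0
```

```bash
cat > st.py <<'E'
from h import *
from scipy.spatial.transform import Rotation as R
o=robot.get_obs();M=R.from_euler("xyz",o["ee_rot"]).as_matrix();P=o["tool_pos"]
tip=P+.097*M[:,2];H=np.array([.5966,-.1978,.058]);bx=np.array([.9954,.0957,0]);by=np.array([-.0957,.9954,0])
print("tip box x,z",(tip-H)@bx+.045,tip[2],"lat",(tip-H)@by,"tilt",np.arcsin(M[:,2]@bx),o["wrist_force"],o["time"])
E
python3 st.py
python3 - <<'E'
from h import *
im=eyes.snapshot("scene");cv2.imwrite("pics/s5.png",im[150:350,150:400,::-1].repeat(3,0).repeat(3,1))
E
```

```text
tip box x,z -0.02336372694586493 0.07237420702462845 lat 0.007295852519514331 tilt 0.5760949137694633 [-0.61810584 -0.12628226 -0.2491858 ] 19.1333
```

View pics/s5.png

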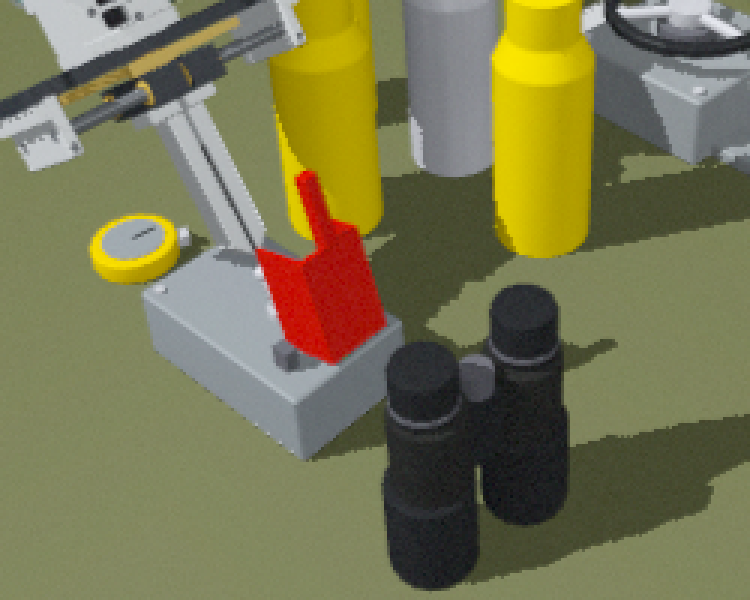

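Call:
carry_out:
  deltas:
    - {"dx":0,"dy":-0.6,"dz":0,"wx":0,"wy":0,"wz":0,"gripper":255}
    - {"dx":-0.37,"dy":0,"dz":0.27,"wx":0,"wy":0,"wz":0,"gripper":255}
    - {"dx":-0.37,"dy":0,"dz":0.27,"wx":0,"wy":0,"wz":0,"gripper":255}
    - {"dx":-0.37,"dy":0,"dz":0.27,"wx":0,"wy":0,"wz":0,"gripper":255}
    - {"dx":-0.37,"dy":0,"dz":0.27,"wx":0,"wy":0,"wz":0,"gripper":255}

```text
time: 19.6
tool_pos: [0.517, -0.2092, 0.1576]
ee_rot: [-3.128, 0.577, -3.071]
wrist_force: [-13.8, -2.3, 10.3]
width: 0.0003
finger_force: 7.5
```

```bash
python3 st.py
```

```text
tip box x,z 0.01752555019297078 0.07631915778282065 lat -0.006313645208963166 tilt 0.5761919472776125 [-13.843093    -2.33655583  10.28504869] 19.6
```

Call:
carry_out:
  deltas:
    - {"dx":0.5,"dy":0,"dz":-0.3,"wx":0,"wy":0,"wz":0,"gripper":255}
    - {"dx":0.3,"dy":-0.2,"dz":-0.9,"wx":0,"wy":0,"wz":0,"gripper":255}
    - {"dx":0.3,"dy":-0.2,"dz":-0.9,"wx":0,"wy":0,"wz":0,"gripper":255}
    - {"dx":0.3,"dy":0,"dz":-0.9,"wx":0,"wy":0,"wz":0,"gripper":255}
    - {"dx":0,"dy":0,"dz":-0.9,"wx":0,"wy":0,"wz":0,"gripper":255}
    - {"dx":0,"dy":0,"dz":-0.9,"wx":0,"wy":0,"wz":0,"gripper":255}
    - {"dx":0,"dy":0,"dz":-0.9,"wx":0,"wy":0,"wz":0,"gripper":255}

```text
time: 20.18
tool_pos: [0.4296, -0.2192, 0.2356]
ee_rot: [-3.135, 0.57, -3.074]
wrist_force: [1.0, -0.6, 0.3]
width: 0.0007
finger_force: 0.0
```

```bash
python3 st.py
python3 - <<'E'
from h import *
im=eyes.snapshot("scene");im2=eyes.snapshot("top")
a=im[200:320,180:330,::-1];b=im2[160:280,330:480,::-1]
cv2.imwrite("pics/s6.png",cv2.resize(np.hstack([a,b]),(800,320),interpolation=cv2.INTER_CUBIC))
E
```

```text
tip box x,z -0.07096734881493355 0.15391612138586422 lat -0.007432900814898217 tilt 0.569483945814849 [ 0.98801663 -0.61121301  0.29661072] 20.1833
```

View pics/s6.png

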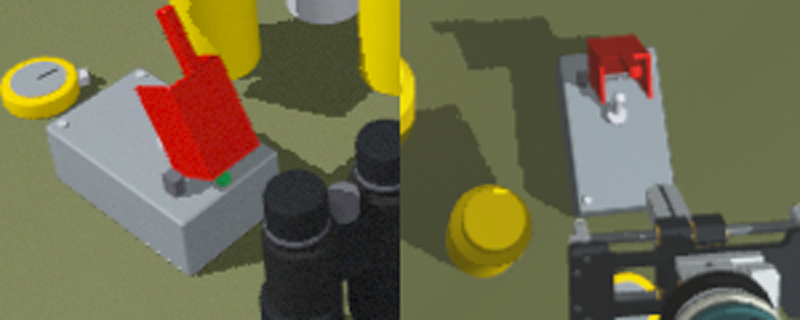

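Run:
```python
from h import *
H=np.array([.5966,-.1978,0]);bx=np.array([.9954,.0957,0])
c=eyes.get_calibration("top");f=200/np.tan(np.radians(c["fovy"]/2))
for n,x,z in (("foot",.011,.052),("start",-.0003,.0754),("up",.011,.078),("over",.0223,.0754)):
    p=H+bx*(x-.045)+[0,0,z];q=c["R"]@p+c["t"];u,v=f*q[0]/q[2]+c["cx"],f*q[1]/q[2]+c["cy"];print(n,(u,v),"crop",((u-330)*2.667+400,(v-160)*2.667))
im=cv2.imread("pics/s6.png");cv2.imwrite("pics/s7.png",cv2.resize(im[20:160,550:690],(700,700)[:1]*2 if 0 else (590,590),interpolation=cv2.INTER_CUBIC))
```

```text
foot (np.float64(410.14818962953734), np.float64(203.2455087344002)) crop (np.float64(613.7552217419761), np.float64(115.33577179464534))
start (np.float64(412.2866382209129), np.float64(206.30722519535342)) crop (np.float64(619.4584641351746), np.float64(123.50136959600758))
up (np.float64(411.82514185503834), np.float64(201.22699818093332)) crop (np.float64(618.2276533273872), np.float64(109.95240414854916))
over (np.float64(411.02377846873827), np.float64(196.5759004596094)) crop (np.float64(616.0904171761249), np.float64(97.54792652577822))
```

View pics/s7.png

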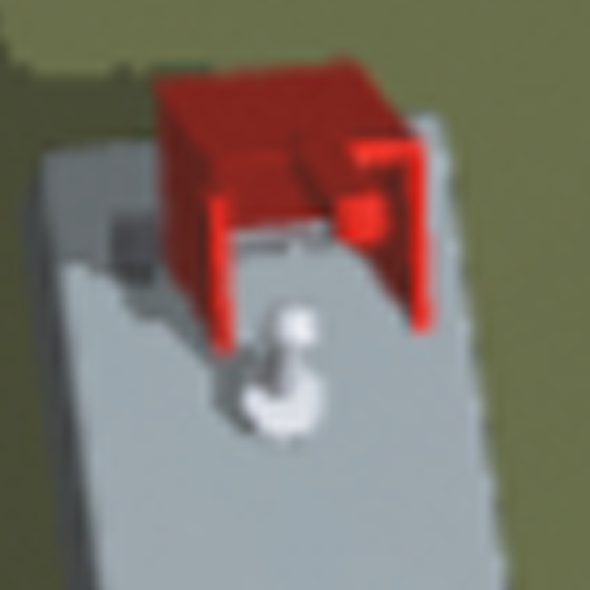

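The ball is at the position computed for "fully over" (crop row 97, against 123 at the start). Now I'll withdraw and let the guard sink.

Call:
carry_out:
  deltas:
    - {"dx":0,"dy":0,"dz":-0.8,"wx":0,"wy":0,"wz":0,"gripper":255}
    - {"dx":0,"dy":0,"dz":-0.8,"wx":0,"wy":0,"wz":0,"gripper":255}
    - {"dx":0,"dy":0,"dz":-0.8,"wx":0,"wy":0,"wz":0,"gripper":255}
    - {"dx":0,"dy":0,"dz":0,"wx":0,"wy":0,"wz":0,"gripper":255}
    - {"dx":0,"dy":0,"dz":0,"wx":0,"wy":0,"wz":0,"gripper":255}
    - {"dx":0,"dy":0,"dz":0,"wx":0,"wy":0,"wz":0,"gripper":255}
    - {"dx":0,"dy":0,"dz":0,"wx":0,"wy":0,"wz":0,"gripper":255}
    - {"dx":0,"dy":0,"dz":0,"wx":0,"wy":0,"wz":0,"gripper":255}
    - {"dx":0,"dy":0,"dz":0,"wx":0,"wy":0,"wz":0,"gripper":255}
    - {"dx":0,"dy":0,"dz":0,"wx":0,"wy":0,"wz":0,"gripper":255}
    - {"dx":0,"dy":0,"dz":0,"wx":0,"wy":0,"wz":0,"gripper":255}
    - {"dx":0,"dy":0,"dz":0,"wx":0,"wy":0,"wz":0,"gripper":255}
    - {"dx":0,"dy":0,"dz":0,"wx":0,"wy":0,"wz":0,"gripper":255}
    - {"dx":0,"dy":0,"dz":0,"wx":0,"wy":0,"wz":0,"gripper":255}
    - {"dx":0,"dy":0,"dz":0,"wx":0,"wy":0,"wz":0,"gripper":255}
    - {"dx":0,"dy":0,"dz":0,"wx":0,"wy":0,"wz":0,"gripper":255}
    - {"dx":0,"dy":0,"dz":0,"wx":0,"wy":0,"wz":0,"gripper":255}
    - {"dx":0,"dy":0,"dz":0,"wx":0,"wy":0,"wz":0,"gripper":255}
    - {"dx":0,"dy":0,"dz":0,"wx":0,"wy":0,"wz":0,"gripper":255}
    - {"dx":0,"dy":0,"dz":0,"wx":0,"wy":0,"wz":0,"gripper":255}

```text
time: 21.95
tool_pos: [0.4052, -0.2204, 0.2757]
ee_rot: [-3.134, 0.57, -3.074]
wrist_force: [-0.3, -0.1, -0.4]
width: 0.0005
finger_force: 0.0
```

Call:
carry_out:
  deltas:
    - {"dx":0,"dy":0,"dz":0,"wx":0,"wy":0,"wz":0,"gripper":255}
    - {"dx":0,"dy":0,"dz":0,"wx":0,"wy":0,"wz":0,"gripper":255}
    - {"dx":0,"dy":0,"dz":0,"wx":0,"wy":0,"wz":0,"gripper":255}
    - {"dx":0,"dy":0,"dz":0,"wx":0,"wy":0,"wz":0,"gripper":255}
    - {"dx":0,"dy":0,"dz":0,"wx":0,"wy":0,"wz":0,"gripper":255}
    - {"dx":0,"dy":0,"dz":0,"wx":0,"wy":0,"wz":0,"gripper":255}
    - {"dx":0,"dy":0,"dz":0,"wx":0,"wy":0,"wz":0,"gripper":255}
    - {"dx":0,"dy":0,"dz":0,"wx":0,"wy":0,"wz":0,"gripper":255}
    - {"dx":0,"dy":0,"dz":0,"wx":0,"wy":0,"wz":0,"gripper":255}
    - {"dx":0,"dy":0,"dz":0,"wx":0,"wy":0,"wz":0,"gripper":255}
    - {"dx":0,"dy":0,"dz":0,"wx":0,"wy":0,"wz":0,"gripper":255}
    - {"dx":0,"dy":0,"dz":0,"wx":0,"wy":0,"wz":0,"gripper":255}
    - {"dx":0,"dy":0,"dz":0,"wx":0,"wy":0,"wz":0,"gripper":255}
    - {"dx":0,"dy":0,"dz":0,"wx":0,"wy":0,"wz":0,"gripper":255}
    - {"dx":0,"dy":0,"dz":0,"wx":0,"wy":0,"wz":0,"gripper":255}
    - {"dx":0,"dy":0,"dz":0,"wx":0,"wy":0,"wz":0,"gripper":255}
    - {"dx":0,"dy":0,"dz":0,"wx":0,"wy":0,"wz":0,"gripper":255}
    - {"dx":0,"dy":0,"dz":0,"wx":0,"wy":0,"wz":0,"gripper":255}
    - {"dx":0,"dy":0,"dz":0,"wx":0,"wy":0,"wz":0,"gripper":255}
    - {"dx":0,"dy":0,"dz":0,"wx":0,"wy":0,"wz":0,"gripper":255}

```text
time: 23.62
tool_pos: [0.4052, -0.2204, 0.2757]
ee_rot: [-3.134, 0.57, -3.075]
wrist_force: [0.2, -0.4, 0.0]
width: 0.0004
finger_force: 0.0
```

Call:
carry_out:
  deltas:
    - {"dx":0,"dy":0,"dz":0,"wx":0,"wy":0,"wz":0,"gripper":255}
    - {"dx":0,"dy":0,"dz":0,"wx":0,"wy":0,"wz":0,"gripper":255}
    - {"dx":0,"dy":0,"dz":0,"wx":0,"wy":0,"wz":0,"gripper":255}
    - {"dx":0,"dy":0,"dz":0,"wx":0,"wy":0,"wz":0,"gripper":255}
    - {"dx":0,"dy":0,"dz":0,"wx":0,"wy":0,"wz":0,"gripper":255}
    - {"dx":0,"dy":0,"dz":0,"wx":0,"wy":0,"wz":0,"gripper":255}
    - {"dx":0,"dy":0,"dz":0,"wx":0,"wy":0,"wz":0,"gripper":255}
    - {"dx":0,"dy":0,"dz":0,"wx":0,"wy":0,"wz":0,"gripper":255}
    - {"dx":0,"dy":0,"dz":0,"wx":0,"wy":0,"wz":0,"gripper":255}
    - {"dx":0,"dy":0,"dz":0,"wx":0,"wy":0,"wz":0,"gripper":255}
    - {"dx":0,"dy":0,"dz":0,"wx":0,"wy":0,"wz":0,"gripper":255}
    - {"dx":0,"dy":0,"dz":0,"wx":0,"wy":0,"wz":0,"gripper":255}
    - {"dx":0,"dy":0,"dz":0,"wx":0,"wy":0,"wz":0,"gripper":255}
    - {"dx":0,"dy":0,"dz":0,"wx":0,"wy":0,"wz":0,"gripper":255}
    - {"dx":0,"dy":0,"dz":0,"wx":0,"wy":0,"wz":0,"gripper":255}
    - {"dx":0,"dy":0,"dz":0,"wx":0,"wy":0,"wz":0,"gripper":255}
    - {"dx":0,"dy":0,"dz":0,"wx":0,"wy":0,"wz":0,"gripper":255}
    - {"dx":0,"dy":0,"dz":0,"wx":0,"wy":0,"wz":0,"gripper":255}
    - {"dx":0,"dy":0,"dz":0,"wx":0,"wy":0,"wz":0,"gripper":255}
    - {"dx":0,"dy":0,"dz":0,"wx":0,"wy":0,"wz":0,"gripper":255}

```text
time: 25.28
tool_pos: [0.4052, -0.2204, 0.2757]
ee_rot: [-3.134, 0.57, -3.074]
wrist_force: [0.1, 0.4, 0.0]
width: 0.0003
finger_force: 0.0
```

Call:
carry_out:
  deltas:
    - {"dx":0,"dy":0,"dz":0,"wx":0,"wy":0,"wz":0,"gripper":255}
    - {"dx":0,"dy":0,"dz":0,"wx":0,"wy":0,"wz":0,"gripper":255}
    - {"dx":0,"dy":0,"dz":0,"wx":0,"wy":0,"wz":0,"gripper":255}
    - {"dx":0,"dy":0,"dz":0,"wx":0,"wy":0,"wz":0,"gripper":255}
    - {"dx":0,"dy":0,"dz":0,"wx":0,"wy":0,"wz":0,"gripper":255}
    - {"dx":0,"dy":0,"dz":0,"wx":0,"wy":0,"wz":0,"gripper":255}
    - {"dx":0,"dy":0,"dz":0,"wx":0,"wy":0,"wz":0,"gripper":255}
    - {"dx":0,"dy":0,"dz":0,"wx":0,"wy":0,"wz":0,"gripper":255}
    - {"dx":0,"dy":0,"dz":0,"wx":0,"wy":0,"wz":0,"gripper":255}
    - {"dx":0,"dy":0,"dz":0,"wx":0,"wy":0,"wz":0,"gripper":255}
    - {"dx":0,"dy":0,"dz":0,"wx":0,"wy":0,"wz":0,"gripper":255}
    - {"dx":0,"dy":0,"dz":0,"wx":0,"wy":0,"wz":0,"gripper":255}
    - {"dx":0,"dy":0,"dz":0,"wx":0,"wy":0,"wz":0,"gripper":255}
    - {"dx":0,"dy":0,"dz":0,"wx":0,"wy":0,"wz":0,"gripper":255}
    - {"dx":0,"dy":0,"dz":0,"wx":0,"wy":0,"wz":0,"gripper":255}
    - {"dx":0,"dy":0,"dz":0,"wx":0,"wy":0,"wz":0,"gripper":255}
    - {"dx":0,"dy":0,"dz":0,"wx":0,"wy":0,"wz":0,"gripper":255}
    - {"dx":0,"dy":0,"dz":0,"wx":0,"wy":0,"wz":0,"gripper":255}
    - {"dx":0,"dy":0,"dz":0,"wx":0,"wy":0,"wz":0,"gripper":255}
    - {"dx":0,"dy":0,"dz":0,"wx":0,"wy":0,"wz":0,"gripper":255}

```text
time: 26.95
tool_pos: [0.4052, -0.2204, 0.2758]
ee_rot: [-3.134, 0.57, -3.074]
wrist_force: [0.4, -0.1, 0.7]
width: 0.0005
finger_force: 0.0
```

```bash
python3 st.py
python3 - <<'E'
from h import *
im=eyes.snapshot("scene");im2=eyes.snapshot("top")
m=lambda a:(a[...,0]>100)&(a[...,0]>2*a[...,1])&(a[...,0]>2*a[...,2])
old=cv2.imread("pics/scene0.png")[...,::-1].astype(int);new=im.astype(int)
for n,s in (("guard",np.s_[200:280,190:300]),):
    A,B=m(old[s]),m(new[s]);print(n,A.sum(),B.sum(),(A&B).sum())
oldt=cv2.imread("pics/top0.png")[...,::-1].astype(int)
y=lambda a:(a[...,0]>150)&(a[...,1]>130)&(a[...,2]<60)
print("yellow scene",y(old).sum(),y(new).sum(),(y(old)&y(new)).sum())
nt=im2.astype(int);c=max(blobs(m(nt)[180:260,190:280],20),key=cv2.contourArea);u,v=cv2.minAreaRect(c)[0];print("crank top px",u+190,v+180,at("top",(u+190,v+180),.118))
cv2.imwrite("pics/s8.png",cv2.resize(np.hstack([im[100:350,150:450],im2[60:310,180:480]])[...,::-1],(800,333)))
E
```

```text
tip box x,z -0.0953934082581364 0.19409969422862566 lat -0.006469744570252517 tilt 0.5693224794790859 [ 0.40764288 -0.14858117  0.66299685] 26.95
guard 1358 1357 1357
yellow scene 6997 6760 6544
crank top px 205.4000005722046 220.70000457763672 [0.51405886 0.25588204 0.118     ]
```

View pics/s8.png

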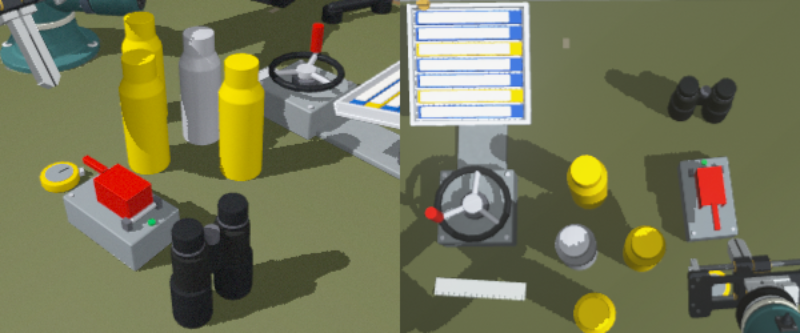

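```bash
python3 -c "
from bench import robot
print(robot.close_job())"
```

```text
the job is handed in; nothing more can be done
None
```

I handed the job in at about 27 s. The wheel was cranked to its stop and backed off about 90° (my estimate, good to about ±4°), the toggle is fully over and the guard is shut. The flask, binoculars, stopwatch and ruler look untouched in the last pictures. My fingers slipped off the guard's tab near the top of the lift, so I flipped the toggle while the guard was sinking.

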